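# Check the strap gap of the tan cuff with the go-gauge

## Robot

A 6-joint arm with a two-finger parallel gripper is mounted at the origin on the work surface. World frame = base frame: x ahead of the robot, y to its left, z up, the work surface at z = 0. Lengths are in m, angles in degrees, forces in N, time in s.
With the tool pointing down it reaches from about 0.375 to 0.9 m from the base axis. Payload 3.1 kg.
Tool frame: the origin (TCP) lies on the front face of the gripper's body, between the roots of the fingers; the fingertips stand 70 mm ahead of it and the grasp point (between the pads) lies 51 mm ahead of it (bot.tip_extent is the distance from the TCP to the fingertips, in m); z points along the fingers, x is the direction in which the jaws open and shut, and the axes are right-handed (so a half turn about z gives the same grasp; the last joint's range is limited). The gripper opens to 87 mm and grips with 3 to 60 N. Pads are 19 mm wide; open, the fingers measure 117 mm over their backs; the gripper's body (75 mm by 190 mm) begins 51 mm behind the grasp point.
Start: joints at [-82.821, 30.224, 82.088, -0, 67.689, -10.227], TCP at [0.187, -0.596, 0.292] pointing down, gripper open.
Joint ranges: [-176.69, 176.69], [-43.24, 126.21], [12.49, 139.97], [-82, 262], [0, 151.66], [-163.58, 163.58]. Speed limits (degrees/s): [159.86, 159.86, 180, 180, 180, 180].

## Interface

Orientations are given as a 3x3 rotation matrix whose columns are the frame's x, y, z axes.
In Python, from rig import bot, viewer, ticket gives the robot as it stands. The module is installed in compiled form; this text tells all that it offers.
- The arm moves only by the tool arm_command, never from a script. Its argument "targets" is a list of rows, each an object with "rot": the turn, a rotation vector about the tool's x, y, z in degrees, a list of three; "offset": the shift along the tool's x, y, z in cm, a list of three; "gripper": the closure, from 0 (fully open) to 1 (shut). A call has 1 to 8 rows; each row is the pose to reach, as a shift and turn from the pose commanded when the call began, along the tool's axes at that moment; what a row does not reach only later rows make up. A row lasts 1/10 s, in which the tool goes at most 50 mm and 8.59 degrees, less where a joint would pass 70% of its speed; a pose out of reach is approached as far as the arm can. A call with a gripper value outside its range is refused whole. The fingers move at their own pace and stop on an object; the grip force is fixed at half the most. Time passes only in rows, so rows that repeat a pose let the fingers close. It gives the time, the measured TCP pose, the force and the opening at its end, in the units of the state.
- bot.read_state(): the state, without advancing time (a new reading comes with each control period).
- viewer.capture(name): name is "scene" or "top" or "wrist"; returns a dict with "frame" (384x512x3 uint8, red, green, blue), "fx", "fy", "cx", "cy" (pixels), "view" (4x4, takes a point from world to camera coordinates). Camera axes: x right, y down, z forward; pixel columns grow to the right and rows downward; lengths in m; the calibration is good to about 2 mm. The wrist camera is an equidistant fisheye: a pixel r from the principal point sees the ray r / f radians off the axis. A picture is of the moment at which its call begins. There is no depth.
- ticket.hand_in(): hands the job in, once; it reports no verdict.
The state is a dict: "time_s": time; "joint_positions": joint angles; "qvel": joint speeds; "tau": joint torques, N m; "position": TCP position; "tcp_rot": TCP orientation; "force": force on the tool from outside, world axes, zero at the start; "moment": the same for the moment, N m; "opening": opening from 0.0 (shut) to 1.0 (fully open).
Only numpy, scipy, OpenCV 4.12 (cv2) and the standard library are available. Lean on these libraries where they do the work, as an engineer would, in place of code of your own. Each camera call takes 0.05 s, during which the arm holds its last target. There are 200 camera calls.

## Task

Take the go-gauge with the orange handle out of the wooden stand and guide its blade down into the steel-lined strap gap on top of the tan cuff until its stop plate sits flat on the mouth of the gap: keep hold of it on the way down, do not drop it in. Then let go and leave it standing there, and leave the blue-handled gauge where it is in the stand.

Things in the scene. Friction and masses are not known exactly. Their poses are not given: they have to be found in the camera images.
- orange_gauge: Orange-handled go-gauge, loose, about 150 g, upright in a slot of the stand. Origin: centre of the underside of its 46 x 46 x 6 mm aluminium stop plate; z up. Above it a handle 34 (x) x 18 (y) mm, from 6 to 56 mm above the origin: grasp from above across the 18 mm. Below it a steel blade 28 (x) x 6 (y) mm reaching 38 mm under the origin. Half a turn about z makes no difference.
- blue_gauge: Same gauge with a blue handle, not to be used; it stays in the other slot, 90 mm away along x. Origin and axes as for the orange one. The stand: fixed dark wooden block 200 x 80 mm, 50 mm high, slots 36 x 11 mm, stop plates resting on its top (gauge origins 50 mm above the bench). Lift a gauge 40 mm or more to free its blade.
- tan_cuff: Tan arched limb cuff, 110 (x) x 120 (y) mm, fixed. Origin: centre of its base plate's underside, on the bench; z up. Over the origin, on the crown, a dark steel guide 54 x 34 mm; its level rim is 106 mm above the origin. The gap runs straight down through it: 44 (x) x 14 (y) mm, flared to 30 mm in y over the top 8 mm, open below. Blade's x along cuff's x; gauge home: its origin at 106 mm.
- blue_cuff: Cuff of the same shape and size in blue, also fixed to the bench, not to be used. Origin and axes as for the tan cuff.

How it is judged (in metres and radians):
On the way, in this order (a step that is already met when the one before it is completed fails the run):
1. the orange gauge is held clear above its stand (contact force between the fingers and orange_gauge above 0.5 N and height (world z) of orange_gauge above 0.09 m), for 0.1 s.
2. the blade is well into the tan cuff's gap (stop plate within 15 mm of the rim) while the fingers still hold the gauge (contact force between the fingers and orange_gauge above 0.5 N and horizontal distance between orange_gauge and tan_cuff below 0.015 m and z of orange_gauge in the frame of tan_cuff below 0.12 m), for 0.1 s.
At the end, for the whole second after the job is handed in: The orange gauge stands released and at rest with its blade fully in the tan cuff's gap: its centre within 15 mm of the gap's, its stop plate within about 6 mm of the rim, upright within 10 degrees; the blue gauge is within 30 mm of where it started (horizontal distance between orange_gauge and tan_cuff below 0.015 m and z of orange_gauge in the frame of tan_cuff between 0.098 and 0.111 m and angle between orange_gauge's own z axis and vertical below 0.175 rad and linear speed of orange_gauge below 0.02 m/s and contact force between the fingers and orange_gauge below 0.1 N and distance of blue_gauge from where it was at the start of the episode below 0.03 m); the robot touches nothing.
It fails at once if the blue-handled gauge is taken or pushed more than 30 mm from its place (distance of blue_gauge from where it was at the start of the episode above 0.03 m).
It also fails if it takes over 48 s, if anything falls off the work surface, if the arm or the gripper's body presses on something with over 40 N, if the wrist force passes 120 N, or if a joint passes its speed limit or range.

## Working session

There is one attempt and no reset: what is moved stays moved. The work goes in short steps, Python scripts to look and compute and a tool call to move; the robot and the scene stay as the last step left them, time stands still between calls to the robot, and variables do not carry over. Pictures are saved under pics/ and viewed, about 8 in all and at most 12, crops included, and the job is handed in when it is done.

Besides the shell and the picture viewer there is one more tool, called after ">>>" by a JSON object that holds its "op" and its "data", one argument or row to a line. arm_command: Moves the arm, as the interface text tells. Its arguments: {"type":"object","properties":{"targets":{"type":"array"}},"required":["targets"]}

```bash
mkdir -p pics; cat > h.py <<'E'
import numpy as np, cv2
from rig import bot, viewer, ticket
def snap(name,fn):
    c=viewer.capture(name); cv2.imwrite('pics/'+fn,cv2.cvtColor(c['frame'],cv2.COLOR_RGB2BGR))
    np.savez('pics/'+fn[:-4]+'.npz',**c); return c
def load(fn): return dict(np.load('pics/'+fn+'.npz'))
def ray(c,u,v,fish=False):
    V=c['view']; x,y=(u-c['cx'])/c['fx'],(v-c['cy'])/c['fy']
    if fish:
        r=np.hypot(x,y)+1e-12; d=np.array([np.sin(r)*x/r,np.sin(r)*y/r,np.cos(r)])
    else: d=np.array([x,y,1.])
    R=V[:3,:3]; return -R.T@V[:3,3], R.T@(d/np.linalg.norm(d))
def onz(c,u,v,z,fish=False):
    o,d=ray(c,u,v,fish); return o+d*(z-o[2])/d[2]
def tri(rs):
    A=np.zeros((3,3));b=np.zeros(3)
    for o,d in rs: P=np.eye(3)-np.outer(d,d);A+=P;b+=P@o
    p=np.linalg.solve(A,b); return p,[np.linalg.norm((np.eye(3)-np.outer(d,d))@(p-o)) for o,d in rs]
E
python3 - <<'E'
from h import *
s=bot.read_state();print(s['position'],s['tcp_rot'],s['time_s'])
im=[]
for n in('scene','top','wrist'):
    c=snap(n,n+'1.png');print(n,c['fx'],c['cx'],c['cy'],np.round(c['view'],3).tolist())
    im.append(cv2.imread('pics/'+n+'1.png'))
cv2.imwrite('pics/a.png',cv2.resize(np.hstack(im[:2]),(800,300)))
E
```

```text
[ 0.18692062 -0.5957875   0.2912989 ] [[ 2.99179912e-01 -9.54196672e-01 -3.01397231e-04]
 [-9.54194431e-01 -2.99179871e-01  2.09590072e-03]
 [-2.09007348e-03 -3.39459834e-04 -9.99997758e-01]] 0.0
scene 393.87165457550844 257.06895123381224 194.5677566975586 [[-0.448, 0.894, 0.004, 0.256], [0.686, 0.346, -0.64, -0.315], [-0.573, -0.284, -0.768, 1.437], [0.0, 0.0, 0.0, 1.0]]
top 470.85238450118067 256.13719327940646 192.65533944581327 [[-0.027, -1.0, -0.002, 0.009], [-0.99, 0.027, -0.14, 0.545], [0.14, -0.002, -0.99, 1.09], [0.0, 0.0, 0.0, 1.0]]
wrist 297.3186396354542 255.07436260398043 192.55562703759955 [[0.299, -0.954, -0.002, -0.624], [-0.909, -0.286, 0.304, -0.036], [-0.291, -0.089, -0.953, 0.393], [0.0, 0.0, 0.0, 1.0]]
```

View pics/a.png

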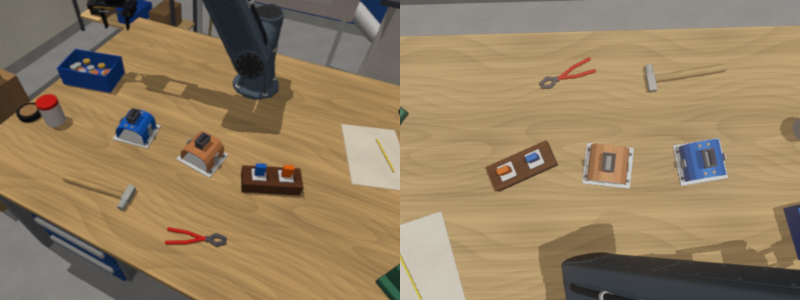

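View pics/wrist1.png

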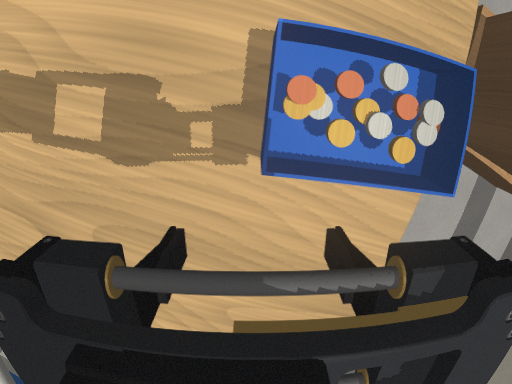

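The scene and top views show the stand (orange gauge left in the top view, about px (132,218); blue about (170,202)), the tan cuff at about (266,208) and the blue cuff at about (384,206). The wrist view shows only the clutter box. Next I zoom in and measure.

```bash
python3 - <<'E'
from h import *
t=cv2.imread('pics/top1.png')[165:255,100:320]; s=cv2.imread('pics/scene1.png')
s=s[155:255,210:400]
cv2.imwrite('pics/b.png',np.vstack([cv2.resize(t,(660,270),interpolation=cv2.INTER_CUBIC),cv2.resize(s,(660,int(100*660/190)),interpolation=cv2.INTER_CUBIC)[:330]]))
for n,roi in(('top',(100,165,250,260)),('scene',(290,190,400,260))):
    c=load(n+'1'); h=cv2.cvtColor(c['frame'],cv2.COLOR_RGB2HSV)
    x0,y0,x1,y1=roi
    for k,lo,hi in(('or',(5,200,150),(14,255,255)),('bl',(100,150,100),(125,255,255)),):
        m=np.zeros(h.shape[:2],np.uint8); m[y0:y1,x0:x1]=cv2.inRange(h,lo,hi)[y0:y1,x0:x1]
        nn,l,st,ce=cv2.connectedComponentsWithStats(m)
        for i in range(1,nn):
            if st[i,4]>30: print(n,k,st[i],ce[i].round(1),onz(c,*ce[i],0.1).round(3))
E
```

```text
scene or [363 211  14   6  65] [369.5 214. ] [0.485 0.277 0.1  ]
scene bl [327 210  14   6  71] [333.7 212.5] [0.522 0.194 0.1  ]
```

View pics/b.png

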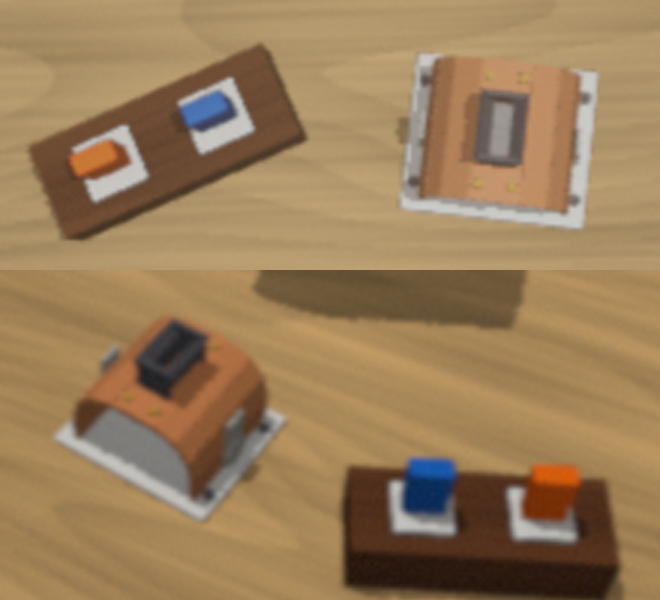

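The crops show the handles, plates, stand axis and cuff guide clearly. The guide's long axis runs near-vertical in the top view.

```bash
python3 - <<'E'
from h import *
T=load('top1');S=load('scene1')
# handle top-face centres and guide rim centres read from the crops (top: /3+offset, scene: *190/660+offset)
t=lambda x,y:(100+x/3,165+y/3); s=lambda x,y:(210+x*190/660,155+(y-270)*190/660)
for k,a,b in(('orange top',t(94,158),s(554,476)),('blue top',t(207,109),s(431,469)),('tan rim',t(501,127),s(173,343))):
    p,r=tri([ray(T,*a),ray(S,*b)]);print(k,a,b,p.round(4),np.round(r,4), onz(T,*a,.106).round(4))
# top-view yaw: stand edges & cuff
for k,a,b,z in(('stand long edge',t(30,149),t(265,44),.05),('stand low',t(66,240),t(306,137),.05),('rim L',t(484,92),t(477,160),.106),('rim R',t(526,94),t(519,163),.106),('base R',t(597,72),t(583,228),0),('base bottom',t(402,208),t(583,228),0)):
    d=onz(T,*b,z)-onz(T,*a,z);print(k,np.degrees(np.arctan2(d[1],d[0])).round(1),np.linalg.norm(d).round(3))
W=load('wrist1');R=bot.read_state()['tcp_rot'];p=np.array(bot.read_state()['position'])
V=W['view'];C=-V[:3,:3].T@V[:3,3];print('cam in tool',np.array(R).T@(C-p), 'axis',np.array(R).T@V[2,:3])
E
```

```text
orange top (131.33333333333334, 217.66666666666666) (369.4848484848485, 214.3030303030303) [0.4866 0.2769 0.1003] [0. 0.] [0.4861 0.2754 0.106 ]
blue top (169.0, 201.33333333333334) (334.07575757575756, 212.28787878787878) [0.5211 0.1933 0.0998] [0.001 0.001] [0.5206 0.1911 0.106 ]
tan rim (267.0, 207.33333333333334) (259.8030303030303, 176.0151515151515) [ 0.5008 -0.028   0.1081] [0.0005 0.0005] [ 0.5012 -0.0285  0.106 ]
stand long edge -67.0 0.201
stand low -68.1 0.202
rim L 172.6 0.051
rim R 172.4 0.052
base R 172.7 0.129
base bottom -97.8 0.148
cam in tool [ 0.00062736 -0.08520293 -0.09265252] axis [-5.66849829e-04  3.04559333e-01  9.52493198e-01]
```

>>> {"op": "arm_command", "data": {
  "targets": [
    {"offset": [-23,-40,0],"rot": [0,0,-60],"gripper": 0},
    {"offset": [-23,-40,0],"rot": [0,0,-60],"gripper": 0},
    {"offset": [-23,-40,0],"rot": [0,0,-60],"gripper": 0},
    {"offset": [-23,-40,0],"rot": [0,0,-60],"gripper": 0},
    {"offset": [-23,-40,0],"rot": [0,0,-60],"gripper": 0},
    {"offset": [-23,-40,0],"rot": [0,0,-60],"gripper": 0},
    {"offset": [-23,-40,0],"rot": [0,0,-60],"gripper": 0},
    {"offset": [-23,-40,0],"rot": [0,0,-60],"gripper": 0}
  ]
}}

```text
time_s: 0.95
position: [0.4592, -0.3006, 0.2921]
tcp_rot: [[0.976, -0.216, -0.0], [-0.216, -0.976, 0.0], [-0.0, -0.0, -1.0]]
force: [1.1, -1.5, 1.2]
opening: 0.998
```

>>> {"op": "arm_command", "data": {
  "targets": [
    {"offset": [-1.8,-27.5,0],"rot": [0,0,-35],"gripper": 0},
    {"offset": [-1.8,-27.5,0],"rot": [0,0,-35],"gripper": 0},
    {"offset": [-1.8,-27.5,0],"rot": [0,0,-35],"gripper": 0},
    {"offset": [-1.8,-27.5,0],"rot": [0,0,-35],"gripper": 0},
    {"offset": [-1.8,-27.5,0],"rot": [0,0,-35],"gripper": 0},
    {"offset": [-1.8,-27.5,0],"rot": [0,0,-35],"gripper": 0},
    {"offset": [-1.8,-27.5,0],"rot": [0,0,-35],"gripper": 0},
    {"offset": [-1.8,-27.5,0],"rot": [0,0,-35],"gripper": 0}
  ]
}}

```text
time_s: 1.75
position: [0.5006, -0.0297, 0.2922]
tcp_rot: [[0.924, 0.383, -0.0], [0.383, -0.924, -0.001], [-0.0, 0.0, -1.0]]
force: [0.3, -0.5, 0.4]
opening: 1.003
```

```bash
cat >> h.py <<'E'
def go(x,y,z,psi):
    s=bot.read_state();R=np.array(s['tcp_rot']);p=np.array(s['position'])
    cur=np.degrees(np.arctan2(R[1,0],R[0,0]));a=np.radians(psi)
    Rt=np.array([[np.cos(a),np.sin(a),0],[np.sin(a),-np.cos(a),0],[0,0,-1]])
    rv=np.degrees(cv2.Rodrigues(R.T@Rt)[0].ravel())
    print('t',s['time_s'],'pos',p.round(4),'yaw',cur.round(2),'-> offset cm',(100*R.T@(np.array([x,y,z])-p)).round(2),'rot',rv.round(2))
E
python3 - <<'E'
from h import *
snap('wrist','w2.png'); go(.486,.276,.292,22.5)
E
```

```text
t 1.8 pos [ 0.5007 -0.0305  0.2922] yaw 22.42 -> offset cm [ 10.33 -28.89   0.  ] rot [ 0.03  0.01 -0.08]
```

View pics/w2.png

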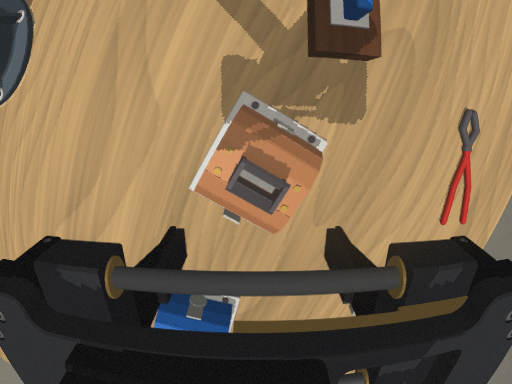

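The wrist view shows the tan cuff with the guide rim centred near (258,184). Its long axis runs from upper-left to lower-right. I go on to hover over the orange gauge.

>>> {"op": "arm_command", "data": {
  "targets": [
    {"offset": [10.3,-28.9,0],"rot": [0,0,0],"gripper": 0},
    {"offset": [10.3,-28.9,0],"rot": [0,0,0],"gripper": 0},
    {"offset": [10.3,-28.9,0],"rot": [0,0,0],"gripper": 0},
    {"offset": [10.3,-28.9,0],"rot": [0,0,0],"gripper": 0},
    {"offset": [10.3,-28.9,0],"rot": [0,0,0],"gripper": 0},
    {"offset": [10.3,-28.9,0],"rot": [0,0,0],"gripper": 0},
    {"offset": [10.3,-28.9,0],"rot": [0,0,0],"gripper": 0},
    {"offset": [10.3,-28.9,0],"rot": [0,0,0],"gripper": 0}
  ]
}}

```text
time_s: 2.6
position: [0.4861, 0.2764, 0.2919]
tcp_rot: [[0.924, 0.382, -0.0], [0.382, -0.924, -0.001], [-0.0, 0.001, -1.0]]
force: [-0.4, -0.8, -0.9]
opening: 1.001
```

```bash
python3 - <<'E'
from h import *
snap('wrist','w3.png'); go(.486,.276,.236,22.5)
c=load('w3');h=cv2.cvtColor(c['frame'],cv2.COLOR_RGB2HSV)
m=cv2.inRange(h,(3,170,90),(15,255,255));m[230:]=0
n,l,st,ce=cv2.connectedComponentsWithStats(m)
for i in range(1,n):
    if st[i,4]>60:print(st[i],ce[i].round(1),onz(c,*ce[i],.106,True).round(4))
# guide in w2: dark, unsaturated
c=load('w2');h=cv2.cvtColor(c['frame'],cv2.COLOR_RGB2HSV)
m=cv2.inRange(h,(0,0,0),(180,90,110));m[:140]=0;m[225:]=0;m[:,:215]=0;m[:,305:]=0
cs=max(cv2.findContours(m,0,2)[0],key=cv2.contourArea)
pts=np.array([onz(c,u,v,.106,True)[:2] for u,v in cs[:,0].astype(float)],np.float32)
print('rim box',cv2.minAreaRect(cs),cv2.minAreaRect(pts))
a=cv2.imread('pics/w2.png')[140:230,210:310];b=cv2.imread('pics/w3.png')[100:230,160:350]
cv2.imwrite('pics/c.png',np.hstack([cv2.resize(a,(400,360)),cv2.resize(b,(400,360))]))
E
```

```text
t 2.65 pos [0.4861 0.2752 0.2919] yaw 22.38 -> offset cm [ 0.03 -0.09  5.59] rot [ 0.05  0.05 -0.12]
[249 162  18  41 669] [257.3 182.7] [0.4871 0.2816 0.106 ]
rim box ((257.10894775390625, 185.720947265625), (55.751678466796875, 37.577720642089844), 30.068584442138672) ((0.5029544830322266, -0.02747494913637638), (0.03756088763475418, 0.05520574748516083), 82.03935241699219)
```

View pics/c.png

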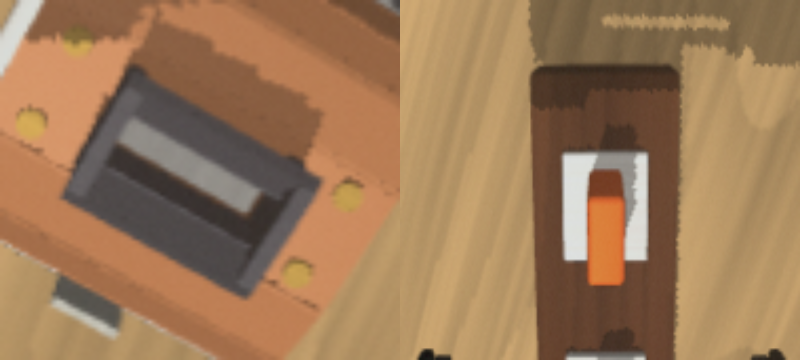

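```bash
python3 - <<'E'
from h import *
T=load('top1');S=load('scene1');W=load('w3');W2=load('w2')
f=lambda x,y:(160+(x-400)*190/400,100+y*130/360)
P={k:f(*v) for k,v in dict(tl=(588,196),tr=(625,196),br=(625,285),bl=(587,285)).items()}
q={k:onz(W,*v,.106,True) for k,v in P.items()};ctr=np.mean(list(P.values()),0)
print('handle c',onz(W,*ctr,.106,True),'len',np.linalg.norm(q['tl']-q['bl']),'w',np.linalg.norm(q['bl']-q['br']))
d=q['bl']-q['tl']+q['br']-q['tr'];print('yaw long',np.degrees(np.arctan2(d[1],d[0])))
rt=[ray(T,131.3,217.7),ray(S,369.5,214.2),ray(W,*ctr,True)]
print('handle tri',tri(rt), 'scene+wrist',tri(rt[1:]))
pl=[onz(W,*f(*v),.056,True) for v in((563,153),(648,153),(563,260),(648,260))]
print('plate c',np.mean(pl,0),[np.linalg.norm(pl[0]-pl[i]).round(4) for i in(1,2)])
e=pl[2]-pl[0]+pl[3]-pl[1];print('plate yaw',np.degrees(np.arctan2(e[1],e[0])))
g=[(210+x/4,140+y/4) for x,y in((133,72),(320,180),(247,297),(64,196))]
G=np.array([onz(W2,*v,.106,True) for v in g]);print('rim c',G.mean(0),np.linalg.norm(G-np.roll(G,-1,0),axis=1).round(4))
for e in(G[1]-G[0],G[2]-G[3]):print('rim yaw',np.degrees(np.arctan2(e[1],e[0])).round(1))
print('rim tri',tri([ray(T,267,207.3),ray(S,259.8,176.),ray(W2,*np.mean(g,0),True)]))
E
```

```text
handle c [0.48934625 0.27793996 0.106     ] len 0.03288762753003118 w 0.017984200151195628
yaw long -67.76393257683665
handle tri (array([0.48806153, 0.27679552, 0.10225475]), [np.float64(0.0016969586501490842), np.float64(0.0001354439631155195), np.float64(0.0017478458328650589)]) scene+wrist (array([0.48953601, 0.27715405, 0.10403396]), [np.float64(0.00024791908904067266), np.float64(0.0002479190890405413)])
plate c [0.48974278 0.27729945 0.056     ] [np.float64(0.0454), np.float64(0.0456)]
plate yaw -67.39074651581723
rim c [ 0.50388228 -0.02825326  0.106     ] [0.0529 0.0354 0.0528 0.0355]
rim yaw -8.0
rim yaw -7.9
rim tri (array([ 0.50187284, -0.02755157,  0.10927447]), [np.float64(0.001342155080061994), np.float64(0.0004968185686933392), np.float64(0.0013591870941866903)])
```

The crops show the handle square to the jaws and the guide rim with a clear gap. The triangulated handle top is at 0.102–0.104 m and the rim at 0.108–0.109 m. The text gives 0.106 m for both, so they agree to a few mm. Descending in two stages.

>>> {"op": "arm_command", "data": {
  "targets": [
    {"offset": [0.3,-0.1,3],"rot": [0,0,0],"gripper": 0},
    {"offset": [0.3,-0.1,6],"rot": [0,0,0],"gripper": 0},
    {"offset": [0.3,-0.1,9],"rot": [0,0,0],"gripper": 0},
    {"offset": [0.3,-0.1,9],"rot": [0,0,0],"gripper": 0}
  ]
}}

```text
time_s: 3.05
position: [0.4864, 0.2749, 0.1988]
tcp_rot: [[0.926, 0.378, -0.009], [0.378, -0.926, -0.004], [-0.01, -0.0, -1.0]]
force: [-0.8, -0.6, 0.1]
opening: 0.998
```

```bash
python3 - <<'E'
from h import *
c=snap('wrist','w4.png'); print(bot.read_state()['position'])
h=cv2.cvtColor(c['frame'],cv2.COLOR_RGB2HSV)
m=cv2.inRange(h,(3,170,170),(15,255,255))
n,l,st,ce=cv2.connectedComponentsWithStats(m)
for i in range(1,n):
    if st[i,4]>60:print(st[i],ce[i].round(1),onz(c,*ce[i],.106,True).round(4), 'tri with w3',tri([ray(c,*ce[i],True),ray(load('w3'),257.9,187,True)]))
E
```

```text
[0.48764847 0.27573172 0.20077102]
[ 248  203   25   43 1000] [260.  224.5] [0.4888 0.2775 0.106 ] tri with w3 (array([0.48903183, 0.27773669, 0.10626567]), [np.float64(0.0002986249015741304), np.float64(0.0002986249015739805)])
```

View pics/w4.png

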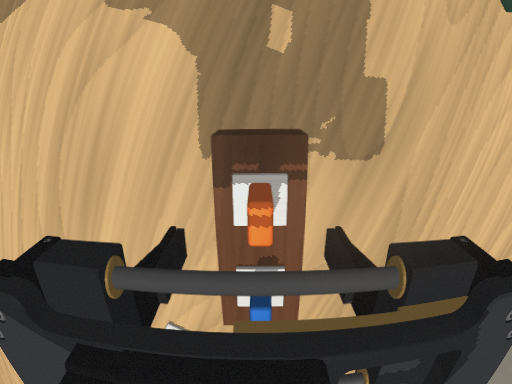

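The two wrist views put the handle top at (0.489, 0.278, 0.106), centred between the fingers (orange at about (260,225)). I now go down and close.

>>> {"op": "arm_command", "data": {
  "targets": [
    {"offset": [0.2,-0.2,2],"rot": [0,0,0],"gripper": 0},
    {"offset": [0.2,-0.2,4],"rot": [0,0,0],"gripper": 0},
    {"offset": [0.2,-0.2,6],"rot": [0,0,0],"gripper": 0},
    {"offset": [0.2,-0.2,6.6],"rot": [0,0,0],"gripper": 0},
    {"offset": [0.2,-0.2,6.6],"rot": [0,0,0],"gripper": 0},
    {"offset": [0.2,-0.2,6.6],"rot": [0,0,0],"gripper": 1},
    {"offset": [0.2,-0.2,6.6],"rot": [0,0,0],"gripper": 1},
    {"offset": [0.2,-0.2,6.6],"rot": [0,0,0],"gripper": 1}
  ]
}}

```text
time_s: 3.9
position: [0.4897, 0.2812, 0.1373]
tcp_rot: [[0.924, 0.381, 0.002], [0.381, -0.924, 0.001], [0.002, 0.0, -1.0]]
force: [-0.3, -0.3, 0.9]
opening: 0.806
```

>>> {"op": "arm_command", "data": {
  "targets": [
    {"offset": [0,0,0],"rot": [0,0,0],"gripper": 1},
    {"offset": [0,0,0],"rot": [0,0,0],"gripper": 1},
    {"offset": [0,0,0],"rot": [0,0,0],"gripper": 1},
    {"offset": [0,0,0],"rot": [0,0,0],"gripper": 1}
  ]
}}

```text
time_s: 4.3
position: [0.4891, 0.2811, 0.1362]
tcp_rot: [[0.924, 0.381, -0.0], [0.381, -0.924, -0.0], [-0.0, 0.0, -1.0]]
force: [0.4, -0.7, 0.2]
opening: 0.449
```

>>> {"op": "arm_command", "data": {
  "targets": [
    {"offset": [0,0,0],"rot": [0,0,0],"gripper": 1},
    {"offset": [0,0,0],"rot": [0,0,0],"gripper": 1},
    {"offset": [0,0,0],"rot": [0,0,0],"gripper": 1},
    {"offset": [0,0,0],"rot": [0,0,0],"gripper": 1},
    {"offset": [0,0,0],"rot": [0,0,0],"gripper": 1},
    {"offset": [0,0,0],"rot": [0,0,0],"gripper": 1}
  ]
}}

```text
time_s: 4.9
position: [0.4885, 0.2809, 0.1362]
tcp_rot: [[0.924, 0.381, -0.002], [0.381, -0.924, -0.001], [-0.002, -0.0, -1.0]]
force: [-1.9, -0.5, 1.2]
opening: 0.202
```

Gripped: the opening of 0.202 is about 17.6 mm. Lifting.

>>> {"op": "arm_command", "data": {
  "targets": [
    {"offset": [0,0,-2],"rot": [0,0,0],"gripper": 1},
    {"offset": [0,0,-4],"rot": [0,0,0],"gripper": 1},
    {"offset": [0,0,-6],"rot": [0,0,0],"gripper": 1},
    {"offset": [0,0,-8],"rot": [0,0,0],"gripper": 1},
    {"offset": [0,0,-10],"rot": [0,0,0],"gripper": 1},
    {"offset": [0,0,-12],"rot": [0,0,0],"gripper": 1},
    {"offset": [0,0,-13],"rot": [0,0,0],"gripper": 1},
    {"offset": [0,0,-13],"rot": [0,0,0],"gripper": 1}
  ]
}}

```text
time_s: 5.7
position: [0.4902, 0.2814, 0.2675]
tcp_rot: [[0.924, 0.381, 0.004], [0.381, -0.925, 0.001], [0.004, 0.0, -1.0]]
force: [1.5, -0.9, -1.5]
opening: 0.205
```

```bash
python3 - <<'E'
from h import *
s=bot.read_state();print(s['opening'],s['force'],s['joint_positions'])
# target yaw: gauge x from -67.5 to -7.8 => tool yaw 22.4+59.7=82.1; tool y=(sin,-cos); gauge = tcp+0.003*tool y
a=np.radians(82.1);g=np.array([.503,-.028]);t=g-.003*np.array([np.sin(a),-np.cos(a)]);print(t)
go(t[0],t[1],.266,82.1)
E
```

```text
0.20509068005652434 [ 1.53758247 -0.93461101 -1.45137834] [ 1.85349942e+01  2.73093025e+01  9.24331229e+01  5.83810074e-03
  6.00200701e+01 -3.87403374e+00]
[ 0.50002847 -0.02758767]
t 5.7 pos [0.4902 0.2814 0.2675] yaw 22.41 -> offset cm [-10.87  28.94   0.11] rot [  0.13  -0.21 -59.69]
```

>>> {"op": "arm_command", "data": {
  "targets": [
    {"offset": [-1.3,3.6,0],"rot": [0,0,-7.5],"gripper": 1},
    {"offset": [-2.7,7.2,0],"rot": [0,0,-15],"gripper": 1},
    {"offset": [-4.1,10.8,0],"rot": [0,0,-22.5],"gripper": 1},
    {"offset": [-5.4,14.4,0],"rot": [0,0,-30],"gripper": 1},
    {"offset": [-6.8,18,0],"rot": [0,0,-37.5],"gripper": 1},
    {"offset": [-8.2,21.7,0],"rot": [0,0,-45],"gripper": 1},
    {"offset": [-9.5,25.3,0],"rot": [0,0,-52.5],"gripper": 1},
    {"offset": [-10.9,28.9,0],"rot": [0,0,-59.7],"gripper": 1}
  ]
}}

```text
time_s: 6.5
position: [0.4981, -0.0291, 0.265]
tcp_rot: [[0.132, 0.991, -0.001], [0.991, -0.132, 0.001], [0.0, -0.001, -1.0]]
force: [1.1, 0.2, -1.3]
opening: 0.199
```

>>> {"op": "arm_command", "data": {
  "targets": [
    {"offset": [0,0,0],"rot": [0,0,0],"gripper": 1},
    {"offset": [0,0,0],"rot": [0,0,0],"gripper": 1},
    {"offset": [0,0,0],"rot": [0,0,0],"gripper": 1}
  ]
}}

```text
time_s: 6.8
position: [0.498, -0.0269, 0.2654]
tcp_rot: [[0.138, 0.99, -0.002], [0.99, -0.138, 0.001], [0.001, -0.002, -1.0]]
force: [-0.7, -0.6, -1.8]
opening: 0.207
```

```bash
python3 - <<'E'
from h import *
c=snap('wrist','w5.png');snap('top','t5.png');snap('scene','s5.png')
go(.5000,-.0276,.266,82.1)
w=cv2.imread('pics/w5.png')[110:250,170:340];s=cv2.imread('pics/s5.png')[110:225,210:330]
cv2.imwrite('pics/d.png',np.hstack([cv2.resize(w,(400,330)),cv2.resize(s,(344,330))]))
E
```

```text
t 6.95 pos [ 0.4983 -0.0264  0.266 ] yaw 82.2 -> offset cm [-0.09  0.19 -0.  ] rot [-0.04 -0.02  0.1 ]
```

View pics/d.png

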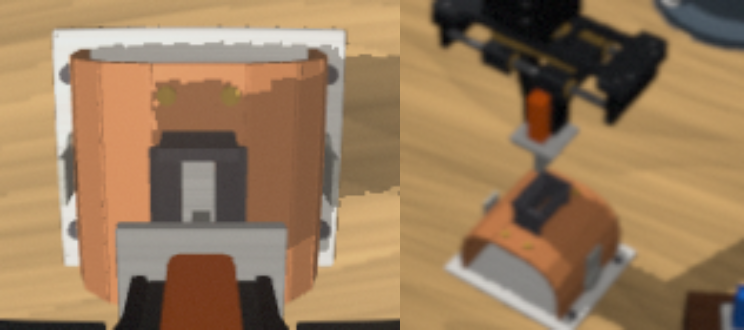

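The crop shows the held gauge upright above the guide, with the plate edge at crop row 225 (columns 118–286) and the guide at columns 150–247. Computing the residual offset.

```bash
python3 - <<'E'
from h import *
c=load('w5');s=bot.read_state();R=np.array(s['tcp_rot']);p=np.array(s['position'])
f=lambda x,y:(170+x*.425,110+y*140/330)
T=lambda x,y,z:(R.T@(onz(c,*f(x,y),z,True)-p)*1000).round(1)
print('plate far corners (tool mm)',T(118,225,.186),T(286,225,.186))
print('rim far corners',T(150,148,.106),T(247,148,.106),'rim mid edges',T(150,190,.106),T(247,190,.106))
print('hole',T(181,161,.106),T(216,161,.106))
for n,r in(('t5','top'),):pass
# target rim from earlier, in tool frame
for g in((.5039,-.0283),(.502,-.0277)):print('rim c earlier',(R.T@(np.array([*g,.106])-p)*1000).round(1))
E
```

```text
plate far corners (tool mm) [-22.3 -20.3  80. ] [ 22.  -20.2  80. ]
rim far corners [-19.2 -21.2 160. ] [ 16.9 -21.1 160. ] rim mid edges [-19.6  -4.9 160. ] [ 17.1  -4.8 160. ]
hole [ -7.7 -16.2 160. ] [  5.4 -16.1 160. ]
rim c earlier [ -1.2   5.9 159.9]
rim c earlier [ -0.8   4.  159.9]
```

Shift needed: about −1 mm in tool x and +3 mm in tool y. I apply it and go down part of the way.

>>> {"op": "arm_command", "data": {
  "targets": [
    {"offset": [-0.1,0.3,0],"rot": [0,0,0],"gripper": 1},
    {"offset": [-0.1,0.3,0],"rot": [0,0,0],"gripper": 1},
    {"offset": [-0.1,0.3,1],"rot": [0,0,0],"gripper": 1},
    {"offset": [-0.1,0.3,2],"rot": [0,0,0],"gripper": 1},
    {"offset": [-0.1,0.3,3],"rot": [0,0,0],"gripper": 1},
    {"offset": [-0.1,0.3,3.5],"rot": [0,0,0],"gripper": 1},
    {"offset": [-0.1,0.3,3.5],"rot": [0,0,0],"gripper": 1},
    {"offset": [-0.1,0.3,3.5],"rot": [0,0,0],"gripper": 1}
  ]
}}

```text
time_s: 7.75
position: [0.5014, -0.0291, 0.231]
tcp_rot: [[0.137, 0.991, -0.0], [0.991, -0.137, 0.0], [0.0, -0.0, -1.0]]
force: [0.8, 0.2, -0.6]
opening: 0.205
```

```bash
python3 - <<'E'
from h import *
snap('wrist','w6.png');snap('scene','s6.png')
w=cv2.imread('pics/w6.png')[110:250,170:340];s=cv2.imread('pics/s6.png')[130:210,220:305]
cv2.imwrite('pics/e.png',np.hstack([cv2.resize(w,(400,330)),cv2.resize(s,(350,330),interpolation=cv2.INTER_CUBIC)]))
st=bot.read_state();print(st['position'],st['force'])
go(.5009,-.0285,.192,82.1)
E
```

```text
[ 0.50169115 -0.02916552  0.23151529] [-0.17521893  0.16981431 -1.09005591]
t 7.85 pos [ 0.5017 -0.0292  0.2315] yaw 82.1 -> offset cm [ 0.06 -0.09  3.95] rot [0.05 0.   0.  ]
```

View pics/e.png

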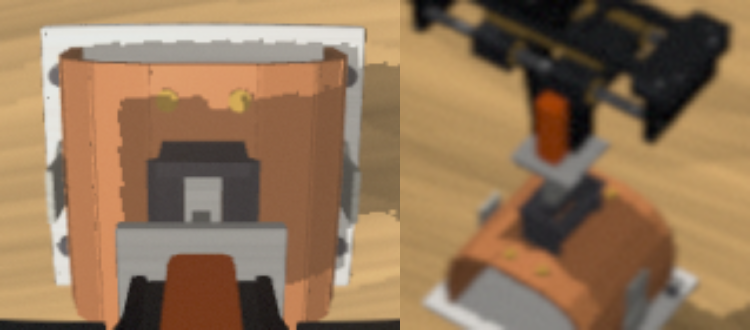

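The guide is centred at crop column 204 and the plate at 202, and the scene view shows the blade tip at the mouth. Continuing slowly.

>>> {"op": "arm_command", "data": {
  "targets": [
    {"offset": [0,0,0.7],"rot": [0,0,0],"gripper": 1},
    {"offset": [0,0,1.4],"rot": [0,0,0],"gripper": 1},
    {"offset": [0,0,2.1],"rot": [0,0,0],"gripper": 1},
    {"offset": [0,0,2.8],"rot": [0,0,0],"gripper": 1},
    {"offset": [0,0,3.3],"rot": [0,0,0],"gripper": 1},
    {"offset": [0,0,3.5],"rot": [0,0,0],"gripper": 1},
    {"offset": [0,0,3.5],"rot": [0,0,0],"gripper": 1},
    {"offset": [0,0,3.5],"rot": [0,0,0],"gripper": 1}
  ]
}}

```text
time_s: 8.65
position: [0.5015, -0.0291, 0.1963]
tcp_rot: [[0.137, 0.991, 0.0], [0.991, -0.137, -0.0], [-0.0, 0.0, -1.0]]
force: [0.7, 0.4, -2.1]
opening: 0.206
```

>>> {"op": "arm_command", "data": {
  "targets": [
    {"offset": [0,0,0.2],"rot": [0,0,0],"gripper": 1},
    {"offset": [0,0,0.3],"rot": [0,0,0],"gripper": 1},
    {"offset": [0,0,0.4],"rot": [0,0,0],"gripper": 1},
    {"offset": [0,0,0.4],"rot": [0,0,0],"gripper": 1},
    {"offset": [0,0,0.4],"rot": [0,0,0],"gripper": 1}
  ]
}}

```text
time_s: 9.15
position: [0.5014, -0.0291, 0.1923]
tcp_rot: [[0.137, 0.991, -0.0], [0.991, -0.137, 0.0], [-0.0, -0.0, -1.0]]
force: [0.8, 0.0, -1.7]
opening: 0.205
```

>>> {"op": "arm_command", "data": {
  "targets": [
    {"offset": [0,0,0.1],"rot": [0,0,0],"gripper": 1},
    {"offset": [0,0,0.1],"rot": [0,0,0],"gripper": 1},
    {"offset": [0,0,0.1],"rot": [0,0,0],"gripper": 1}
  ]
}}

```text
time_s: 9.45
position: [0.5014, -0.0291, 0.192]
tcp_rot: [[0.137, 0.991, 0.001], [0.991, -0.137, -0.0], [-0.0, 0.001, -1.0]]
force: [-0.9, 1.3, 5.4]
opening: 0.205
```

The upward force rose by about 7 N at z = 0.192, as expected for the plate on the rim. Releasing.

>>> {"op": "arm_command", "data": {
  "targets": [
    {"offset": [0,0,0],"rot": [0,0,0],"gripper": 0},
    {"offset": [0,0,0],"rot": [0,0,0],"gripper": 0},
    {"offset": [0,0,0],"rot": [0,0,0],"gripper": 0},
    {"offset": [0,0,0],"rot": [0,0,0],"gripper": 0},
    {"offset": [0,0,0],"rot": [0,0,0],"gripper": 0},
    {"offset": [0,0,0],"rot": [0,0,0],"gripper": 0},
    {"offset": [0,0,0],"rot": [0,0,0],"gripper": 0},
    {"offset": [0,0,0],"rot": [0,0,0],"gripper": 0}
  ]
}}

```text
time_s: 10.25
position: [0.5014, -0.0291, 0.1912]
tcp_rot: [[0.137, 0.991, -0.0], [0.991, -0.137, 0.0], [0.0, -0.0, -1.0]]
force: [0.1, -0.3, -0.5]
opening: 0.848
```

>>> {"op": "arm_command", "data": {
  "targets": [
    {"offset": [0,0,0],"rot": [0,0,0],"gripper": 0},
    {"offset": [0,0,-2],"rot": [0,0,0],"gripper": 0},
    {"offset": [0,0,-4],"rot": [0,0,0],"gripper": 0},
    {"offset": [0,0,-6],"rot": [0,0,0],"gripper": 0},
    {"offset": [0,0,-8],"rot": [0,0,0],"gripper": 0},
    {"offset": [0,0,-10],"rot": [0,0,0],"gripper": 0},
    {"offset": [0,0,-10],"rot": [0,0,0],"gripper": 0},
    {"offset": [0,0,-10],"rot": [0,0,0],"gripper": 0}
  ]
}}

```text
time_s: 11.05
position: [0.5012, -0.029, 0.2912]
tcp_rot: [[0.137, 0.991, 0.0], [0.991, -0.137, -0.0], [-0.0, 0.0, -1.0]]
force: [-1.0, -0.7, 0.5]
opening: 1.003
```

```bash
python3 - <<'E'
from h import *
c=snap('wrist','w7.png');s=snap('scene','s7.png');t=snap('top','t7.png')
W=cv2.imread('pics/w7.png')[80:250,150:360];S=cv2.imread('pics/s7.png')[130:240,220:390]
cv2.imwrite('pics/f.png',np.hstack([cv2.resize(W,(370,300)),cv2.resize(S,(430,300),interpolation=cv2.INTER_CUBIC)]))
h=cv2.cvtColor(s['frame'],cv2.COLOR_RGB2HSV);m=cv2.inRange(h,(100,150,100),(125,255,255));m[:190]=0;m[260:]=0;m[:,:300]=0;m[:,400:]=0
n,l,q,ce=cv2.connectedComponentsWithStats(m);print('blue scene',[(q[i],ce[i]) for i in range(1,n) if q[i,4]>30])
print(bot.read_state()['position'],bot.read_state()['force'])
E
```

```text
blue scene [(array([328, 210,  13,   6,  69], dtype=int32), array([334.07246377, 212.49275362]))]
[ 0.50071467 -0.02889246  0.29009916] [-0.29791198 -0.02119704  0.01957758]
```

View pics/f.png

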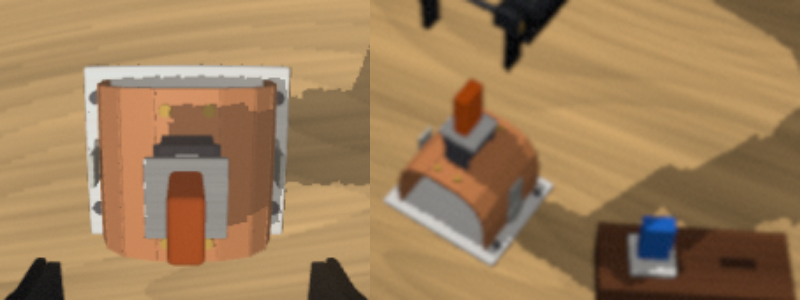

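The gauge stands upright with its plate on the guide, the fingers are clear, and the blue gauge is unmoved in its slot (scene px 334.1,212.5 against 333.7,212.5 before). One numeric check, then I hand in.

```bash
python3 - <<'E'
from h import *
c=load('w7');s=load('s7')
f=lambda x,y:(150+x*210/370,80+y*170/300)
p,r=tri([ray(c,*f(187,231),True),ray(s,258.7,161.9)]);print('handle top',p.round(4),np.round(r,4),'expect z .162')
q=[onz(c,*f(*v),.112,True) for v in((144,157),(228,157),(144,239),(228,239))]
print('plate c',np.mean(q,0).round(4),'width',np.linalg.norm(q[0]-q[1]).round(4),np.linalg.norm(q[0]-q[2]).round(4))
if abs(p[2]-.162)<.006: ticket.hand_in();print('handed in')
E
```

```text
handle top [ 0.5037 -0.0292  0.1647] [0.0006 0.0006] expect z .162
plate c [ 0.5054 -0.0292  0.112 ] width 0.0449 0.0471
the job is handed in; nothing more can be done
handed in
```

The orange gauge now stands released in the tan cuff's gap, and I have handed the job in. I took it from the stand, turned it about 60° and lined it up using the wrist camera. I held it all the way down; at a tool height of 0.192 m the upward force rose by about 7 N, which I took as the plate seating. I then let go and backed off 10 cm.

**Seating:** the final views show the gauge upright with its plate on the guide and the fingers clear. The plate centre measured (0.505, −0.029), against (0.502–0.504, −0.028) for the gap, so it is within about 4 mm. The handle top measured 0.165 m against an expected 0.162 m, which is within the measuring error.

**Blue gauge:** it did not move; its pixel position in the scene view changed by less than 0.5 px.

**Disagreements:** the top camera gave x about 2–3 mm lower than the wrist camera for both the gauge and the cuff. I relied mainly on the wrist camera. The heights I measured before moving were off the stated ones by up to 4 mm. Nothing else disagreed, and the robot's clock stood at about 11 s of the 48 s allowed.

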